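# Sort the bisque ware off the kiln board

## Robot

A 6-joint arm with a two-finger parallel gripper is mounted at the origin on the work surface. World frame = base frame: x ahead of the robot, y to its left, z up, the work surface at z = 0. Lengths are in m, angles in rad, forces in N, time in s.
With the tool pointing down it reaches from about 0.275 to 0.85 m from the base axis. Payload 19 kg.
Tool frame: the origin (TCP) lies midway between the tips of the shut fingers; the grasp point (between the pads) lies env.grasp_offset behind it (env.grasp_offset is the distance from the TCP to the grasp point, in m); z points along the fingers, y is the direction in which the jaws open and shut (so a half turn about z gives the same grasp; the last joint's range is limited). The gripper opens to 85 mm and grips with 20 to 120 N. Pads are 22 mm wide; open, the fingers measure 114 mm over their backs; the gripper's body (76 mm by 85 mm) begins 54 mm behind the grasp point. The pads swing forward as they close: fully open they stand 13 mm farther back than shut.
Start: joints at [1.132, 0.15, 1.437, -0, 1.554, -0.134], TCP at [0.173, 0.548, 0.191] pointing down, gripper open.
Joint ranges: [-2.8, 2.8], [-0.68, 2.1], [0.12, 2.68], [-1.39, 4.53], [0.16, 2.79], [-2.81, 2.81]. Speed limits (rad/s): [1.89, 1.89, 2.22, 3.01, 3.01, 3.01].

## Interface

Orientations are given as a unit quaternion [w, x, y, z].
In Python, from plant import read_state, read_camera, env, silhouettes gives the robot as it stands.
- The arm moves only by the shell command python3 -m crank 'ROWS' [OPENING]. ROWS is JSON, a list of rows, each an object with "dp": the shift along the tool's x, y, z in m, a list of three; "roll": the turn about the tool's z in rad. In form: [{"dp": [x, y, z], "roll": roll}, ...]. A call has 1 to 5 rows; each row is the pose to reach, as a shift and turn from the pose commanded when the call began, along the tool's axes at that moment; what a row does not reach only later rows make up. A row lasts 1/10 s, in which the tool goes at most 50 mm and 8.59 degrees, less where a joint would pass 70% of its speed; a pose out of reach is approached as far as the arm can. A call with a gripper value outside its range is refused whole. OPENING is the gripper's target within -1 to 1 (shut at 1, half-way at 0, fully open at -1), set as the call begins (- or left out, the last holds). The fingers move at their own pace and stop on an object; the grip force is fixed at half the most. Time passes only in rows, so rows that repeat a pose let the fingers close. It gives the time, the measured TCP pose, the force and the opening at its end, in the units of the state.
- read_state(): the state, without advancing time (a new reading comes with each control period).
- read_camera(name): name is "side" or "top" or "wrist"; returns a dict with "img" (400x640x3 uint8, blue, green, red), "fx", "fy", "cx", "cy" (pixels), "pose" (4x4, takes a point from camera to world coordinates). Camera axes: x right, y down, z forward; pixel columns grow to the right and rows downward; lengths in m; the calibration is good to about 2 mm. A picture is of the moment at which its call begins. There is no depth.
- env.sign_off(): hands the job in, once; it reports no verdict.
Trained networks look in a picture, given as the dict that the camera call returned (one of the last four; its "shot" number tells which), for a name from the list of things; names that differ only in an ending like _2 or _b are one class to them, and where a whole thing is asked for, a point or a joint stands for the part that bears it (a point fixed in the world has none). Each returns a list of dicts, best first, with "score" (0 to 1); they miss things now and then, are a little off and sometimes report something else, mostly with a low value. They report only what shows in the picture. A call takes as long as a camera call.
- silhouettes(query, picture): "pixels" (400x640 bool, what is visible of it) and "at" ([column, row] in pixels, amid what is visible of it).
The state is a dict: "time_s": time; "qpos": joint angles; "dq": joint speeds; "tau": joint torques, N m; "position": TCP position; "tcp_rot": TCP orientation; "ft_force": force on the tool from outside, world axes, zero at the start; "ft_torque": the same for the moment, N m; "opening": finger opening in m.
Only numpy, scipy, OpenCV 4.12 (cv2) and the standard library are available. Lean on these libraries where they do the work, as an engineer would, in place of code of your own. Each camera call takes 0.05 s, during which the arm holds its last target. There are 200 camera calls.

## Task

Clear the ware board: put the two clay eggs in the round wicker basket and stand the two clay bells, mouth down, in the slatted wooden crate. Bisque chips easily, so lower every piece gently until it is resting on the bottom before letting it go, and leave the basket, the crate and everything else on the table where they are.

Things in the scene. Friction and masses are not known exactly. Their poses are not given: they have to be found in the camera images.
- egg_1: bare bisque clay egg, hollow, rigid, about 0.13 kg (0.09 to 0.18), round about its own z: 84 mm tall, 60 mm across at its widest, which is 38 mm above its foot. It stands upright, blunt end down, on a small flat foot (32 mm across) on the ware board. Origin: centre of the foot; z runs up through the pointed end
- egg_1_mid (a point): centre of egg_1, on its axis at its widest, 38 mm above its foot
- egg_2: the other egg, just like egg_1
- egg_2_mid (a point): centre of egg_2, on its axis at its widest, 38 mm above its foot
- bell_1: bare bisque clay bell, rigid, about 0.15 kg (0.10 to 0.21), standing mouth down on the ware board: mouth 67 mm across, body narrowing to 44 mm at 54 mm up and closed at 67 mm; on top a hanging loop of round clay bar, 10 mm thick along the bell's y and 36 mm wide along its x, rising to 98 mm. Origin: centre of the mouth's rim plane (underside); z up
- bell_1_loop (a point): middle of the upper part of bell_1's loop, 88 mm above its mouth: the place to pinch the loop across its 10 mm (along the bell's y)
- bell_2: the other bell, just like bell_1
- bell_2_loop (a point): middle of the upper part of bell_2's loop, 88 mm above its mouth: the place to pinch the loop across its 10 mm (along the bell's y)
- ware_board: plywood ware board, 240 x 240 mm, on two battens, fixed; its top is 33 mm above the table. Origin: centre of its underside; x, y along its edges. The four pieces stand one near each corner, in any order, each within 10 mm of 65 mm from the board's centre along its x and its y (about 130 mm from piece to piece)
- basket: round, deep wicker basket, loose, 0.45 kg: 240 mm across at the rim, 214 mm at the foot, 100 mm tall, walls 6 mm thick, inner floor flat, 6 mm above the table and about 196 mm across. Origin: centre of its underside
- crate: rectangular slatted wooden crate, loose, 0.8 kg: 260 mm along its x, 200 mm along its y, 85 mm tall, walls 8 mm thick, inner floor 8 mm above the table, square 16 mm posts in its inner corners. Origin: centre of its underside
- paint_tub: bystander: black plastic paint tub, open, with teal paint, 100 mm across, 100 mm tall. Origin: centre of its underside
- tape_roll: bystander: roll of masking tape lying flat, 104 mm across, 38 mm tall. Origin: centre of its underside
- flat_brush: bystander: flat paint brush, 200 mm long, lying flat; its long axis is its x. Origin: centre of its underside

How it is judged:
By the outcome, as a careful person would: the job done as asked, in the order asked, and still so for the second after the job is handed in, with the robot touching nothing.
It also fails if it takes over 72 s, if anything falls off the work surface, if the arm or the gripper's body presses on something with over 40 N, if the wrist force passes 120 N, or if a joint passes its speed limit or range.

## Working session

There is one attempt and no reset: what is moved stays moved. The work goes in short steps, Python scripts to look and compute and a shell command to move; the robot and the scene stay as the last step left them, time stands still between calls to the robot, and variables do not carry over. Pictures are saved under pics/ and viewed, about 8 in all and at most 12, crops included, and the job is handed in when it is done.

```bash
ls; mkdir -p pics; python3 - <<'E'
from plant import read_state, read_camera, env, silhouettes
import cv2, numpy as np
s=read_state(); print(s['time_s'],s['position'],s['tcp_rot'],s['opening'],env.grasp_offset)
for n in ['top','side']:
    c=read_camera(n); cv2.imwrite(f'pics/{n}0.png',c['img']); print(n,c['fx'],c['cx'],c['cy'],np.round(c['pose'],3).tolist())
    for q in ['egg_1','bell_1','bell_1_loop','ware_board','basket','crate']:
        print(q,[(np.round(r['at']).tolist(),round(r['score'],2),int(r['pixels'].sum())) for r in silhouettes(q,c)])
E
```

```text
pics
0.0 [0.17246085 0.54822998 0.19078793] [-1.64926203e-04  1.51810375e-01  9.88409457e-01 -5.72434181e-04] 0.08547349803557026 0.0187
top 471.5873191036234 316.48370138345695 203.20949545019613 [[-0.005, -0.998, 0.058, 0.557], [-1.0, 0.007, 0.024, -0.004], [-0.024, -0.058, -0.998, 1.204], [0.0, 0.0, 0.0, 1.0]]
egg_1 [([292.0, 266.0], 0.83, 456), ([291.0, 211.0], 0.83, 461)]
bell_1 [([344.0, 272.0], 0.71, 537), ([347.0, 218.0], 0.63, 531)]
bell_1_loop [([349.0, 220.0], 0.76, 575)]
ware_board [([317.0, 241.0], 0.95, 7313)]
basket [([480.0, 256.0], 0.67, 8763), ([316.0, 241.0], 0.24, 7349)]
crate [([178.0, 242.0], 0.64, 9954)]
side 398.1409474042185 316.86523589237754 194.98400862143134 [[-0.881, -0.376, 0.287, 0.345], [-0.473, 0.683, -0.557, 0.537], [0.014, -0.626, -0.78, 0.835], [0.0, 0.0, 0.0, 1.0]]
egg_1 [([354.0, 247.0], 0.86, 674), ([303.0, 224.0], 0.77, 573)]
bell_1 [([341.0, 190.0], 0.82, 630), ([384.0, 218.0], 0.8, 807)]
bell_1_loop [([341.0, 192.0], 0.9, 691), ([308.0, 147.0], 0.38, 567), ([214.0, 242.0], 0.21, 1232)]
ware_board [([342.0, 236.0], 0.93, 5957)]
basket [([245.0, 184.0], 0.57, 1958)]
crate [([265.0, 348.0], 0.55, 15127), ([304.0, 226.0], 0.16, 622)]
```

View pics/top0.png

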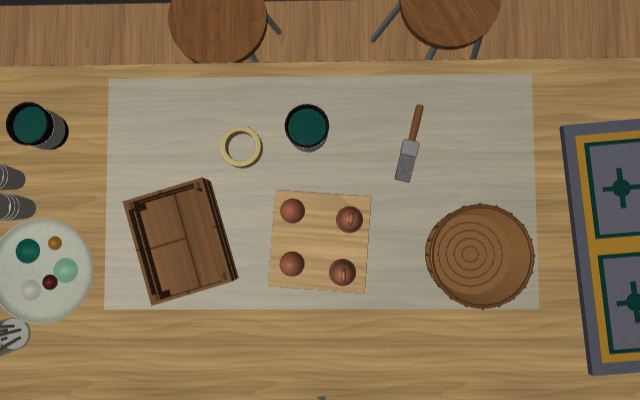

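View pics/side0.png

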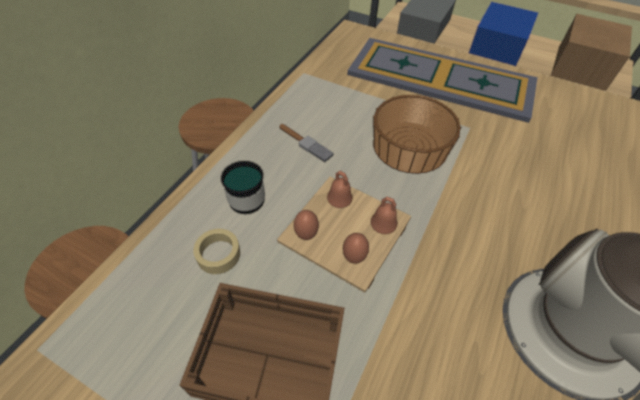

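The top view shows the eggs at about (292,211) and (292,265), the bells at (348,219) and (343,271), the crate at left (180,241) and the basket at right (480,256). The side view agrees, and the arm blocks neither view.

```bash
cat > h.py <<'E'
from plant import read_state, read_camera, env, silhouettes
import cv2, numpy as np
from scipy.optimize import minimize
a=np.linspace(0,2*np.pi,40,endpoint=False)
def rev(prof): return np.array([[r*np.cos(t),r*np.sin(t),z] for r,z in prof for t in a])
t=np.linspace(-1,1,21)
EGG=rev([(30*np.sqrt(1-u*u)/1e3,(38+(46 if u>0 else 41)*u)/1e3) for u in t if 38+41*u>0])
BELL=np.vstack([rev([(.0335,0),(.022,.054),(.015,.067)]),[[x,y,z] for y in(-.005,.005) for x,z in((-.018,.08),(.018,.08),(-.012,.094),(.012,.094),(0,.098))]])
BASKET=rev([(.107,0),(.12,.1)])
CRATE=np.array([[x,y,z] for x in(-.13,.13) for y in(-.1,.1) for z in(0,.085)])
def proj(P,c):
    M=np.linalg.inv(c['pose']); q=P@M[:3,:3].T+M[:3,3]
    return np.c_[c['fx']*q[:,0]/q[:,2]+c['cx'],c['fy']*q[:,1]/q[:,2]+c['cy']]
def ray(px,c,z):
    d=c['pose'][:3,:3]@[(px[0]-c['cx'])/c['fx'],(px[1]-c['cy'])/c['fy'],1]; o=c['pose'][:3,3]
    return o+d*(z-o[2])/d[2]
def hull(m): 
    m=cv2.morphologyEx(m.astype(np.uint8),cv2.MORPH_OPEN,np.ones((3,3)))
    n,l,s,_=cv2.connectedComponentsWithStats(m); k=1+np.argmax(s[1:,4])
    return cv2.convexHull(np.argwhere(l==k)[:,::-1].astype(np.float32))
def iou(A,B):
    i=cv2.intersectConvexConvex(A.astype(np.float32),B.astype(np.float32))[0]
    return i/(cv2.contourArea(A.astype(np.float32))+cv2.contourArea(B.astype(np.float32))-i)
def fit(P,z,obs,p0,yaw=False):
    def pose(p):
        th=p[2] if yaw else 0; R=np.array([[np.cos(th),-np.sin(th),0],[np.sin(th),np.cos(th),0],[0,0,1]])
        return P@R.T+[p[0],p[1],z]
    f=lambda p:-sum(iou(cv2.convexHull(proj(pose(p),c).astype(np.float32)),H) for H,c in obs)
    sx=np.vstack([p0]+[np.array(p0)+d for d in np.diag([.02,.02,.2])[:len(p0),:len(p0)]])
    r=minimize(f,p0,method='Nelder-Mead',options=dict(initial_simplex=sx,xatol=1e-4,fatol=1e-5))
    return r.x,-r.fun/len(obs)
E
python3 - <<'E'
from h import *
cs={n:read_camera(n) for n in('top','side')}
S={n:{q:silhouettes(q,c) for q in('egg_1','bell_1','basket','crate')} for n,c in cs.items()}
T=cs['top']
for q,P,z in(('egg_1',EGG,.033),('bell_1',BELL,.033)):
    for r in S['top'][q][:2]:
        p0=ray(r['at'],T,z+.04)[:2]
        pr=proj(np.array([[*p0,z+.04]]),cs['side'])[0]
        s=min(S['side'][q],key=lambda s:np.linalg.norm(np.array(s['at'])-pr))
        hs=[(hull(r['pixels']),T),(hull(s['pixels']),cs['side'])]
        print(q,r['at'],*[fit(P,z,o,p0) for o in(hs,hs[:1],hs[1:])])
for q,P,p0 in(('basket',BASKET,[0,0]),('crate',CRATE,[0,0,0.25])):
    r=S['top'][q][0]; p0[:2]=ray(r['at'],T,.05)[:2]
    print(q,fit(P,0,[(hull(r['pixels']),T)],p0,len(p0)==3))
i=T['img'][195:290,265:375]; cv2.imwrite('pics/crop.png',cv2.resize(i,None,fx=6,fy=6,interpolation=cv2.INTER_CUBIC))
E
```

```text
egg_1 [289.9, 213.1] (array([0.6049539 , 0.08156389]), np.float64(0.930310016727192)) (array([0.60388433, 0.08153628]), np.float64(0.9539903472888617)) (array([0.60679454, 0.08091899]), np.float64(0.9645788674966878))
bell_1 [351.0, 219.4] (array([ 0.58596496, -0.05778338]), np.float64(0.8974089781659691)) (array([ 0.58570872, -0.05777839]), np.float64(0.9194441164173921)) (array([ 0.58678634, -0.0577838 ]), np.float64(0.87707552036398))
bell_1 [340.6, 273.1] (array([ 0.45506023, -0.03810344]), np.float64(0.9079213242125571)) (array([ 0.4550424 , -0.03815191]), np.float64(0.9761787759292053)) (array([ 0.45814081, -0.03797041]), np.float64(0.8419520876796189))
basket (array([ 0.49582728, -0.36074724]), np.float64(0.9579284081095928))
crate (array([ 0.70526144,  0.06480958, -0.21986819]), np.float64(0.04870039618468281))
```

View pics/crop.png

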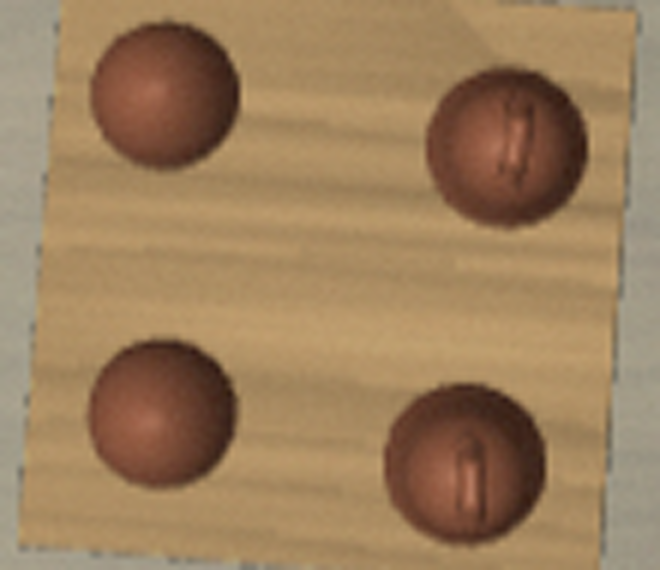

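The crop shows both loops running along the image vertical, which is world x, so the pinch goes along world y. The egg centres sit at about (292.5,211) and (292,263.7). One egg was missed this time and the crate mask was poor, so I'll get those two from pixels.

```bash
python3 - <<'E'
from h import *
T=read_camera('top'); r=silhouettes('egg_1',T)
for s in r[:3]: print(s['at'],s['score'],fit(EGG,.033,[(hull(s['pixels']),T)],ray(s['at'],T,.07)[:2]))
print(ray([292.2,263.7],T,.075),ray([292.5,211],T,.075))
for p in([520/6+265,100/6+195],[512/6+265,185/6+195],[470/6+265,440/6+195],[470/6+265,525/6+195]): print('loop',ray(p,T,.125))
C=np.array([ray(p,T,.085)[:2] for p in((123,202),(205,178),(237,278),(152,304))]); print(C,C.mean(0),np.linalg.norm(np.roll(C,-1,0)-C,axis=1))
c=silhouettes('crate',T)[0]['pixels']; print(cv2.minAreaRect(hull(c)), cv2.contourArea(hull(c)))
# axes
d=(C[2]-C[1]+C[3]-C[0]); th=np.arctan2(d[1],d[0]); print(th)
print(fit(CRATE,0,[(hull(c),T)],[*C.mean(0),th],True))
s=read_state(); print(s['time_s'],s['position'])
E
```

```text
[295.0, 265.3] 0.77 (array([0.47746398, 0.08225754]), np.float64(0.926271452834559))
[290.6, 209.5] 0.7 (array([0.60602198, 0.08019887]), np.float64(0.9057131445141643))
[310.4, 126.3] 0.27 (array([0.82986013, 0.04610956]), np.float64(0.32010268493589195))
[0.47787997 0.08085188 0.075     ] [0.60363893 0.07984356 0.075     ]
loop [ 0.59918419 -0.05938399  0.125     ]
loop [ 0.56684209 -0.05603543  0.125     ]
loop [ 0.47047991 -0.03924852  0.125     ]
loop [ 0.43855071 -0.03897588  0.125     ]
[[0.6274015  0.48680455]
 [0.68376299 0.28914978]
 [0.44540504 0.21097496]
 [0.38485741 0.41290124]] [0.53535673 0.34995763] [0.20553352 0.25085018 0.21080853 0.25355341]
((179.80166625976562, 240.56304931640625), (109.7864990234375, 91.50824737548828), 74.15692138671875) 9863.0
-2.8353085563273446
(array([ 0.53311543,  0.3571064 , -2.85562424]), np.float64(0.9912334584264437))
1.35 [0.17256337 0.54845001 0.19134891]
```

```bash
python3 -m crank '[{"dp":[0,0,0],"roll":-0.1},{"dp":[0,0,0],"roll":-0.2},{"dp":[0,0,0],"roll":-0.305},{"dp":[0,0,0],"roll":-0.305}]' -1
python3 -m crank '[{"dp":[-0.014,-0.02,0],"roll":0},{"dp":[-0.034,-0.05,0],"roll":0},{"dp":[-0.058,-0.088,0],"roll":0},{"dp":[-0.084,-0.128,0],"roll":0},{"dp":[-0.11,-0.168,0],"roll":0}]'
python3 -c "
from h import *
s=read_state();print(s['time_s'],s['position'],s['tcp_rot'],s['opening'])"
```

```text
time_s: 1.75
position: [0.1726, 0.5485, 0.1913]
tcp_rot: [-0.0, -0.001, 1.0, -0.0]
ft_force: [0.7, 0.4, -0.2]
opening: 0.0854
time_s: 2.25
position: [0.2831, 0.379, 0.1914]
tcp_rot: [0.0, 0.001, 1.0, 0.0]
ft_force: [1.1, 0.9, 1.3]
opening: 0.0855
2.25 [0.28305241 0.37898649 0.19143513] [1.21595421e-04 1.36289476e-03 9.99999062e-01 5.82222018e-05] 0.08554577170638059
```

```bash
python3 -m crank '[{"dp":[-0.024,-0.036,0],"roll":0},{"dp":[-0.048,-0.072,0],"roll":0},{"dp":[-0.072,-0.108,0],"roll":0},{"dp":[-0.096,-0.146,0],"roll":0},{"dp":[-0.12,-0.184,0],"roll":0}]'
python3 -m crank '[{"dp":[-0.024,-0.036,0],"roll":0},{"dp":[-0.045,-0.068,0],"roll":0},{"dp":[-0.062,-0.094,0],"roll":0},{"dp":[-0.072,-0.109,0],"roll":0},{"dp":[-0.075,-0.114,0],"roll":0}]'
python3 - <<'E'
from h import *
c=read_camera('wrist'); s=read_state(); print(s['position'],np.round(c['pose'],3).tolist())
cv2.imwrite('pics/w1.png',c['img'])
for q,P in(('egg_1',EGG),('bell_1',BELL)):
  for r in silhouettes(q,c): print(q,r['at'],r['score'],fit(P,.033,[(hull(r['pixels']),c)],ray(r['at'],c,.07)[:2]))
E
```

```text
time_s: 2.75
position: [0.4033, 0.1949, 0.1917]
tcp_rot: [0.0, 0.002, 1.0, 0.0]
ft_force: [0.4, 1.4, -1.0]
opening: 0.0852
time_s: 3.25
position: [0.4783, 0.0811, 0.1912]
tcp_rot: [-0.0, 0.002, 1.0, -0.0]
ft_force: [0.9, -0.5, -0.3]
opening: 0.0856
[0.4782055  0.08133658 0.19122736] [[0.006, 0.956, 0.292, 0.404], [1.0, -0.005, -0.003, 0.081], [-0.001, 0.292, -0.956, 0.375], [0.0, 0.0, 0.0, 1.0]]
egg_1 [311.6, 185.5] 0.74 (array([0.4796429 , 0.08248417]), np.float64(0.9848742635365558))
egg_1 [312.0, 288.8] 0.7 (array([0.607194  , 0.08057286]), np.float64(0.9623847337608916))
egg_1 [206.1, 159.1] 0.25 (array([ 0.45123275, -0.02875451]), np.float64(0.8746918424732754))
bell_1 [206.3, 165.4] 0.8 (array([ 0.45574733, -0.03937671]), np.float64(0.9583707904369451))
bell_1 [198.3, 247.2] 0.75 (array([ 0.58045963, -0.05742016]), np.float64(0.6219415178511516))
```

View pics/w1.png

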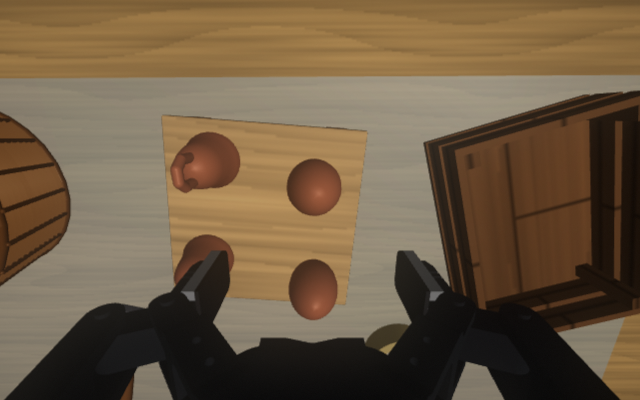

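The wrist view puts the near egg at (312,186) and the far egg at (312,289), between the open fingers. It agrees with the top and side fits within 2 mm, so I'll go down on the near egg.

```bash
python3 -m crank '[{"dp":[-0.001,0.001,0.03],"roll":0},{"dp":[-0.001,0.001,0.07],"roll":0},{"dp":[-0.001,0.001,0.105],"roll":0},{"dp":[-0.001,0.001,0.13],"roll":0},{"dp":[-0.001,0.001,0.141],"roll":0}]'
python3 -m crank '[{"dp":[0,0,0],"roll":0},{"dp":[0,0,0],"roll":0},{"dp":[0,0,0],"roll":0},{"dp":[0,0,0],"roll":0},{"dp":[0,0,0],"roll":0}]' 1
python3 -m crank '[{"dp":[0,0,0],"roll":0},{"dp":[0,0,0],"roll":0},{"dp":[0,0,0],"roll":0}]'
```

```text
time_s: 3.9
position: [0.4771, 0.0845, 0.0485]
tcp_rot: [-0.001, -0.0, 1.0, 0.0]
ft_force: [0.3, 0.3, 1.4]
opening: 0.0855
time_s: 4.4
position: [0.48, 0.0833, 0.0527]
tcp_rot: [0.002, -0.0, 1.0, -0.0]
ft_force: [-1.9, -1.8, 11.4]
opening: 0.0461
time_s: 4.7
position: [0.4799, 0.0833, 0.0527]
tcp_rot: [0.002, -0.0, 1.0, -0.0]
ft_force: [-2.9, -1.5, 11.1]
opening: 0.0458
```

```bash
python3 - <<'E'
from h import *
s=read_state(); print(s['position'],s['opening'],s['ft_force'])
w=read_camera('wrist')['img'][130:400,130:510]; d=read_camera('side')['img'][130:320,230:470]
w=cv2.resize(w,(400,284)); d=cv2.resize(d,(400,317),interpolation=cv2.INTER_CUBIC)
cv2.imwrite('pics/g1.png',np.hstack([w[:284],d[:284]]))
E
```

```text
[0.47993829 0.08332537 0.05267591] 0.04578622932237292 [-2.91973504 -1.48435392 11.13629108]
```

View pics/g1.png

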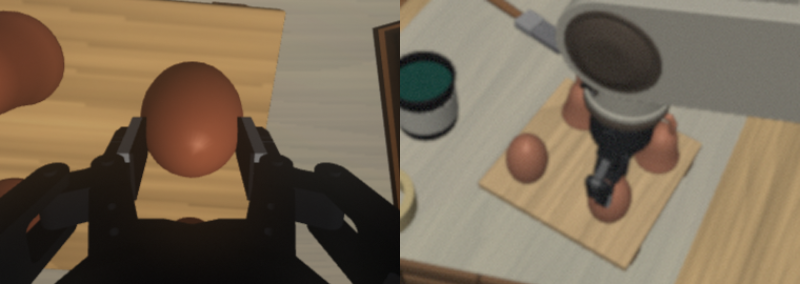

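```bash
python3 - <<'E'
from h import *
w=read_camera('wrist'); s=read_state(); p=s['position']
print(np.round(w['pose'],3).tolist())
for dz in(0,.0187,.024): print(proj(np.array([p+[0,y,dz] for y in(-.023,0,.023)]),w).round().tolist())
for r in silhouettes('egg_1',w)[:3]: print(r['at'],r['score'],fit(EGG,.033,[(hull(r['pixels']),w)],ray(r['at'],w,.07)[:2]),hull(r['pixels'])[:,0].min(0),hull(r['pixels'])[:,0].max(0))
e=np.array([.479,.082,.033]);q=proj(EGG+e,w);print('egg expected',q.min(0),q.max(0))
E
```

```text
[[0.001, 0.955, 0.296, 0.405], [1.0, -0.001, -0.001, 0.083], [-0.001, 0.296, -0.955, 0.236], [0.0, 0.0, 0.0, 1.0]]
[[279.0, 226.0], [312.0, 226.0], [345.0, 226.0]]
[[276.0, 237.0], [312.0, 237.0], [349.0, 237.0]]
[[275.0, 240.0], [312.0, 240.0], [350.0, 240.0]]
[311.0, 243.5] 0.97 (array([0.48017158, 0.0830179 ]), np.float64(0.9722290885652887)) [264. 188.] [359. 297.]
[307.9, 338.6] 0.69 (array([0.60479922, 0.08013617]), np.float64(0.010635944981033393)) [300. 336.] [319. 341.]
egg expected [261.26354293 186.52163442] [358.90526089 295.38188418]
```

The egg fits upright and in place at (0.480,0.083), yet the opening is 46 mm with an 11 N upward push. That means the pads sit on its upper taper, higher than the nominal tool length implies. I'll open, rise and check where the pads really are.

```bash
python3 -m crank '[{"dp":[0,0,0],"roll":0},{"dp":[0,0,0],"roll":0},{"dp":[0,0,-0.002],"roll":0},{"dp":[0,0,-0.02],"roll":0},{"dp":[0,0,-0.06],"roll":0}]' -1
python3 -m crank '[{"dp":[0,0,-0.03],"roll":0},{"dp":[0,0,-0.06],"roll":0},{"dp":[0,0,-0.06],"roll":0},{"dp":[0,0,-0.06],"roll":0}]' 1
python3 - <<'E'
from h import *
s=read_state(); p=s['position']; print(p,s['opening'],s['qpos'])
out=[]
for n in('side','wrist'):
    c=read_camera(n); i=c['img'].copy()
    for k,dz in enumerate((0,.0187,.05)):
        u=proj(np.array([p+[0,0,dz]]),c)[0]; print(n,dz,u.round())
        cv2.drawMarker(i,tuple(int(v) for v in u.round()),[(0,0,255),(0,255,0),(255,255,0)][k],cv2.MARKER_CROSS,9,1)
    u0=proj(np.array([p+[0,0,.03]]),c)[0].round().astype(int); y0=max(0,u0[1]-75); x0=u0[0]-75
    out.append(cv2.resize(i[y0:y0+150,x0:x0+150],(400,400),interpolation=cv2.INTER_CUBIC)); print(x0,y0)
    if n=='wrist':
        for r in silhouettes('egg_1',c)[:2]: print(fit(EGG,.033,[(hull(r['pixels']),c)],ray(r['at'],c,.07)[:2]))
cv2.imwrite('pics/g2.png',np.hstack(out))
E
```

```text
time_s: 5.4
position: [0.477, 0.0835, 0.1089]
tcp_rot: [-0.002, -0.0, 1.0, -0.0]
ft_force: [0.5, 0.5, 0.7]
opening: 0.0856
time_s: 5.8
position: [0.4788, 0.0835, 0.1707]
tcp_rot: [0.0, -0.0, 1.0, -0.0]
ft_force: [0.1, -0.2, -0.6]
opening: 0.028
[0.47879284 0.08354396 0.1707211 ] 0.028004478811370952 [ 1.41195113e-02 -2.88817277e-02  1.66890167e+00 -6.76652349e-05
  1.50068202e+00 -1.55685278e+00]
side 0 [360. 222.]
side 0.0187 [361. 217.]
side 0.05 [362. 207.]
286 139
wrist 0 [312. 227.]
wrist 0.0187 [312. 238.]
wrist 0.05 [312. 263.]
237 171
(array([0.60703968, 0.08063622]), np.float64(0.88294072033075))
(array([0.47990128, 0.08278817]), np.float64(0.9751269171511909))
```

View pics/g2.png

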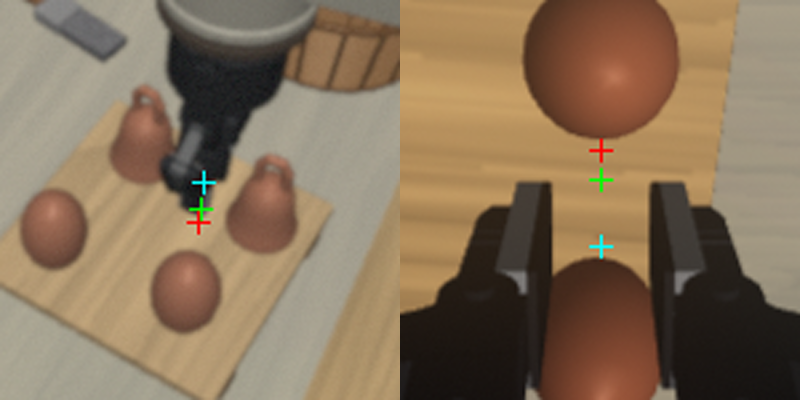

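Both views put the pad tips about 45 mm behind the reported TCP, between the green and cyan marks and beyond. Egg contact gave the same figure: a 46 mm chord means tips at z≈0.10 with the TCP at 0.053. So I need to go about 40 mm lower than nominal, in steps and watching the force. The egg itself hasn't moved.

```bash
python3 -m crank '[{"dp":[0,0,0],"roll":0},{"dp":[0,0,0],"roll":0},{"dp":[-0.001,0,0.02],"roll":0},{"dp":[-0.001,0,0.05],"roll":0},{"dp":[-0.001,0,0.08],"roll":0}]' -1
python3 -m crank '[{"dp":[0,0,0.025],"roll":0},{"dp":[0,0,0.045],"roll":0},{"dp":[0,0,0.06],"roll":0},{"dp":[0,0,0.064],"roll":0},{"dp":[0,0,0.064],"roll":0}]'
python3 -c "
from h import *
s=read_state();p=s['position'];print(p,s['ft_force'],s['opening'])
w=read_camera('wrist')
cv2.imwrite('pics/g3.png',w['img'][150:400,120:520])
for dz in (0,.013,.047): print(dz,proj(np.array([p+[x,y,dz] for x in(-.011,.011) for y in(-.0425,.0425)]),w).round().tolist())"
```

```text
time_s: 6.45
position: [0.4797, 0.0835, 0.0894]
tcp_rot: [0.0, -0.0, 1.0, -0.0]
ft_force: [1.0, -0.4, 0.5]
opening: 0.0764
time_s: 6.95
position: [0.4794, 0.0835, 0.0261]
tcp_rot: [-0.001, -0.0, 1.0, -0.0]
ft_force: [1.7, -0.0, 1.1]
opening: 0.0854
[0.47937023 0.08348732 0.02610752] [ 1.67145124 -0.03549088  1.12362077] 0.0854393961589642
0 [[250.0, 211.0], [374.0, 211.0], [252.0, 240.0], [372.0, 240.0]]
0.013 [[246.0, 217.0], [379.0, 217.0], [248.0, 248.0], [376.0, 248.0]]
0.047 [[232.0, 240.0], [393.0, 240.0], [235.0, 276.0], [390.0, 276.0]]
```

View pics/g3.png

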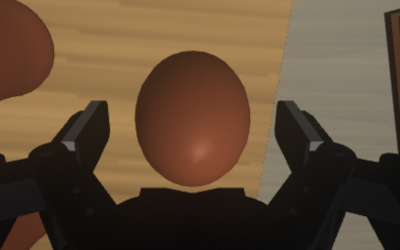

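The pad tips show at (228,250) and (397,250), which confirms about 50 mm behind the TCP when open. The egg is centred between them and nothing is touching. I'll go down another 15 mm and close.

```bash
python3 -m crank '[{"dp":[0,0,0.004],"roll":0},{"dp":[0,0,0.008],"roll":0},{"dp":[0,0,0.012],"roll":0},{"dp":[0,0,0.015],"roll":0},{"dp":[0,0,0.015],"roll":0}]'
python3 -m crank '[{"dp":[0,0,0],"roll":0},{"dp":[0,0,0],"roll":0},{"dp":[0,0,0],"roll":0},{"dp":[0,0,0],"roll":0},{"dp":[0,0,0],"roll":0}]' 1
python3 -m crank '[{"dp":[0,0,0],"roll":0},{"dp":[0,0,-0.005],"roll":0},{"dp":[0,0,-0.01],"roll":0},{"dp":[0,0,-0.01],"roll":0},{"dp":[0,0,-0.01],"roll":0}]'
```

```text
time_s: 7.5
position: [0.4794, 0.0835, 0.011]
tcp_rot: [-0.0, -0.0, 1.0, -0.0]
ft_force: [-0.1, 0.3, 0.7]
opening: 0.0855
time_s: 8.0
position: [0.4801, 0.0835, 0.0121]
tcp_rot: [0.001, -0.0, 1.0, -0.0]
ft_force: [-2.1, -0.2, 7.2]
opening: 0.0572
time_s: 8.5
position: [0.4797, 0.0835, 0.0215]
tcp_rot: [0.0, -0.0, 1.0, -0.0]
ft_force: [0.8, -0.1, -2.0]
opening: 0.0575
```

```bash
python3 -m crank '[{"dp":[0,0,-0.015],"roll":0},{"dp":[0,0,-0.04],"roll":0},{"dp":[0,0,-0.07],"roll":0},{"dp":[0,0,-0.1],"roll":0},{"dp":[0,0,-0.114],"roll":0}]'
python3 -m crank '[{"dp":[0.001,-0.01,0],"roll":0},{"dp":[0.003,-0.03,0],"roll":0},{"dp":[0.005,-0.06,0],"roll":0},{"dp":[0.008,-0.1,0],"roll":0},{"dp":[0.01,-0.14,0],"roll":0}]'
python3 -m crank '[{"dp":[0.003,-0.04,0],"roll":0},{"dp":[0.006,-0.08,0],"roll":0},{"dp":[0.009,-0.12,0],"roll":0},{"dp":[0.012,-0.16,0],"roll":0},{"dp":[0.013,-0.19,0],"roll":0}]'
python3 -m crank '[{"dp":[0.002,-0.03,0],"roll":0},{"dp":[0.004,-0.06,0],"roll":0},{"dp":[0.005,-0.09,0],"roll":0},{"dp":[0.006,-0.107,0],"roll":0},{"dp":[0.006,-0.1145,0],"roll":0}]'
python3 - <<'E'
from h import *
s=read_state(); print(s['position'],s['opening'],s['ft_force'])
T=read_camera('top'); w=read_camera('wrist')
r=silhouettes('basket',T)[0]; print(r['at'],r['score'],fit(BASKET,0,[(hull(r['pixels']),T)],[.496,-.361]))
for r in silhouettes('egg_1',w)[:1]: print(fit(EGG,s['position'][2]+.021,[(hull(r['pixels']),w)],s['position'][:2]))
cv2.imwrite('pics/b1.png',w['img'])
E
```

```text
time_s: 9.0
position: [0.4804, 0.0835, 0.1376]
tcp_rot: [0.001, -0.0, 1.0, -0.0]
ft_force: [0.3, -0.9, -1.8]
opening: 0.0576
time_s: 9.5
position: [0.4685, -0.058, 0.1335]
tcp_rot: [-0.001, -0.0, 1.0, 0.0]
ft_force: [0.5, -0.0, -1.7]
opening: 0.0575
time_s: 10.0
position: [0.4551, -0.2489, 0.1333]
tcp_rot: [-0.001, 0.001, 1.0, 0.0]
ft_force: [0.5, 0.2, -1.5]
opening: 0.0573
time_s: 10.5
position: [0.4498, -0.3621, 0.1338]
tcp_rot: [-0.001, 0.001, 1.0, 0.001]
ft_force: [0.1, 0.2, -0.9]
opening: 0.0576
[ 0.44978244 -0.36207469  0.13375076] 0.05757903625290822 [ 0.07270333  0.21677992 -0.89341324]
[472.5, 246.5] 0.94 (array([ 0.49712903, -0.35614795]), np.float64(0.889713258556152))
(array([ 0.4500526 , -0.36275612]), np.float64(0.90577662762997))
```

View pics/b1.png

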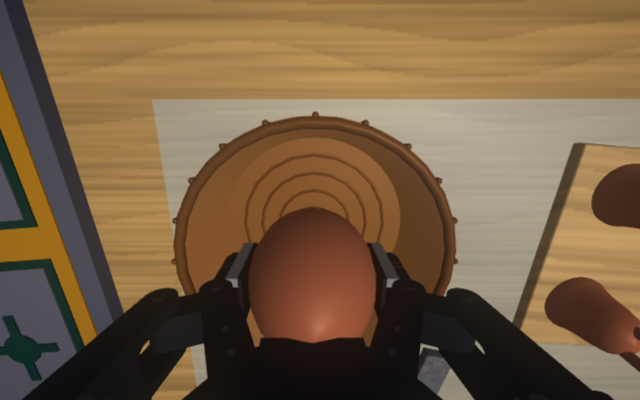

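The egg is held at (312,275) over the basket, whose rim spans columns 175–456, so it is centred in y. I'll lower it to just above the floor and then creep.

```bash
python3 -m crank '[{"dp":[-0.001,0.001,0.02],"roll":0},{"dp":[-0.001,0.001,0.055],"roll":0},{"dp":[-0.001,0.001,0.09],"roll":0},{"dp":[-0.001,0.001,0.118],"roll":0},{"dp":[-0.001,0.001,0.135],"roll":0}]'
python3 -m crank '[{"dp":[0,0,0.003],"roll":0},{"dp":[0,0,0.006],"roll":0},{"dp":[0,0,0.006],"roll":0}]'
for i in 1; do python3 -m crank '[{"dp":[0,0,0.002],"roll":0},{"dp":[0,0,0.003],"roll":0}]'; done
python3 -m crank '[{"dp":[0,0,0.002],"roll":0},{"dp":[0,0,0.002],"roll":0}]'
```

```text
time_s: 11.2
position: [0.4513, -0.358, -0.0016]
tcp_rot: [-0.001, -0.001, 1.0, 0.001]
ft_force: [-0.0, -0.5, -1.1]
opening: 0.0575
time_s: 11.5
position: [0.4522, -0.3599, -0.0047]
tcp_rot: [0.0, -0.0, 1.0, -0.0]
ft_force: [0.5, -0.3, -1.2]
opening: 0.0575
time_s: 11.7
position: [0.452, -0.3602, -0.0079]
tcp_rot: [0.0, -0.0, 1.0, -0.0]
ft_force: [0.1, -0.8, -2.0]
opening: 0.0574
time_s: 11.9
position: [0.4517, -0.36, -0.0107]
tcp_rot: [-0.0, -0.0, 1.0, -0.0]
ft_force: [0.0, -0.6, -0.3]
opening: 0.0576
```

```bash
python3 -m crank '[{"dp":[0,0,0.002],"roll":0},{"dp":[0,0,0.002],"roll":0}]'
python3 -m crank '[{"dp":[0,0,0.002],"roll":0},{"dp":[0,0,0.002],"roll":0}]'
```

```text
time_s: 12.1
position: [0.4516, -0.3599, -0.0128]
tcp_rot: [-0.0, -0.0, 1.0, 0.0]
ft_force: [0.5, 0.5, -1.2]
opening: 0.0575
time_s: 12.3
position: [0.4517, -0.36, -0.0148]
tcp_rot: [-0.0, -0.0, 1.0, -0.0]
ft_force: [0.9, 1.6, -0.6]
opening: 0.0576
```

```bash
python3 -m crank '[{"dp":[0,0,0.001],"roll":0},{"dp":[0,0,0.001],"roll":0}]'
python3 -m crank '[{"dp":[0,0,0.001],"roll":0},{"dp":[0,0,0.001],"roll":0}]'
```

```text
time_s: 12.5
position: [0.4519, -0.3601, -0.0149]
tcp_rot: [0.0, -0.0, 1.0, -0.0]
ft_force: [-3.4, 2.4, 10.4]
opening: 0.057
time_s: 12.7
position: [0.452, -0.3601, -0.0149]
tcp_rot: [0.0, -0.0, 1.0, -0.0]
ft_force: [-6.5, 7.4, 23.5]
opening: 0.0571
```

Contact with the floor (10 to 23 N, and no further travel). I'll ease off, release and rise.

```bash
python3 -m crank '[{"dp":[0,0,-0.0015],"roll":0},{"dp":[0,0,-0.0015],"roll":0}]'
python3 -m crank '[{"dp":[0,0,0],"roll":0},{"dp":[0,0,0],"roll":0},{"dp":[0,0,0],"roll":0},{"dp":[0,0,0],"roll":0},{"dp":[0,0,0],"roll":0}]' -0.6
python3 -m crank '[{"dp":[0,0,-0.02],"roll":0},{"dp":[0,0,-0.06],"roll":0},{"dp":[0,0,-0.1],"roll":0},{"dp":[0,0,-0.14],"roll":0},{"dp":[0,0,-0.165],"roll":0}]'
python3 -m crank '[{"dp":[0,0,0],"roll":0}]' -1
python3 - <<'E'
from h import *
w=read_camera('wrist'); T=read_camera('top')
for c in (w,T):
  for r in silhouettes('egg_1',c)[:3]: print(r['at'],r['score'],fit(EGG,.006,[(hull(r['pixels']),c)],ray(r['at'],c,.05)[:2]), fit(EGG,.033,[(hull(r['pixels']),c)],ray(r['at'],c,.05)[:2]))
print(read_state()['position'])
E
```

```text
time_s: 12.9
position: [0.4518, -0.3601, -0.0148]
tcp_rot: [0.0, -0.0, 1.0, -0.0]
ft_force: [0.2, -0.8, -0.2]
opening: 0.0571
time_s: 13.4
position: [0.4517, -0.36, -0.0151]
tcp_rot: [-0.0, -0.0, 1.0, -0.0]
ft_force: [1.0, -1.2, -0.1]
opening: 0.0683
time_s: 13.9
position: [0.4522, -0.3604, 0.1532]
tcp_rot: [0.001, -0.0, 1.0, -0.001]
ft_force: [0.8, 0.5, -0.4]
opening: 0.0682
time_s: 14.0
position: [0.4528, -0.3611, 0.154]
tcp_rot: [0.002, -0.0, 1.0, -0.002]
ft_force: [0.5, -0.3, 0.2]
opening: 0.0808
[309.1, 186.0] 0.69 (array([ 0.45167884, -0.36068374]), np.float64(0.9815101207371335)) (array([ 0.44773551, -0.36074611]), np.float64(0.8105323586360534))
[289.9, 209.3] 0.92 (array([0.60523403, 0.08346997]), np.float64(0.9679762259428767)) (array([0.60426838, 0.08166337]), np.float64(0.9491892308717925))
[473.0, 272.9] 0.58 (array([ 0.45356011, -0.35622157]), np.float64(0.705306059928393)) (array([ 0.45711089, -0.34743558]), np.float64(0.6732046343911217))
[ 0.45138261 -0.35961388  0.14866585]
```

Egg 1 stands upright on the basket floor (fit 0.98). Now the far egg, at (0.6055, 0.081).

```bash
python3 -m crank '[{"dp":[-0.005,0.015,0],"roll":0},{"dp":[-0.016,0.045,0],"roll":0},{"dp":[-0.03,0.085,0],"roll":0},{"dp":[-0.044,0.125,0],"roll":0},{"dp":[-0.058,0.165,0],"roll":0}]'
python3 -m crank '[{"dp":[-0.014,0.04,0],"roll":0},{"dp":[-0.028,0.08,0],"roll":0},{"dp":[-0.042,0.12,0],"roll":0},{"dp":[-0.056,0.16,0],"roll":0},{"dp":[-0.07,0.2,0],"roll":0}]'
python3 -m crank '[{"dp":[-0.012,0.035,0],"roll":0},{"dp":[-0.02,0.06,0],"roll":0},{"dp":[-0.025,0.074,0],"roll":0},{"dp":[-0.026,0.076,0],"roll":0}]'
python3 -c "
from h import *
c=read_camera('wrist');s=read_state();print(s['position'],s['opening'])
for r in silhouettes('egg_1',c)[:3]: print(r['at'],r['score'],fit(EGG,.033,[(hull(r['pixels']),c)],ray(r['at'],c,.07)[:2]))"
```

```text
time_s: 14.7
position: [0.5097, -0.1925, 0.1491]
tcp_rot: [-0.001, 0.0, 1.0, 0.0]
ft_force: [1.2, 0.4, 0.5]
opening: 0.0854
time_s: 15.2
position: [0.5794, 0.0077, 0.1491]
tcp_rot: [-0.001, -0.0, 1.0, 0.0]
ft_force: [0.4, -0.5, 0.4]
opening: 0.0859
time_s: 15.6
position: [0.6054, 0.0827, 0.1491]
tcp_rot: [-0.001, -0.001, 1.0, 0.0]
ft_force: [-0.4, -0.7, -0.5]
opening: 0.0852
[0.60540874 0.08171843 0.14926321] 0.08583385895179207
[309.0, 198.4] 0.92 (array([0.60673182, 0.08069964]), np.float64(0.9842222796833195))
```

```bash
python3 -m crank '[{"dp":[-0.001,-0.001,0.03],"roll":0},{"dp":[-0.001,-0.001,0.07],"roll":0},{"dp":[-0.001,-0.001,0.105],"roll":0},{"dp":[-0.001,-0.001,0.13],"roll":0},{"dp":[-0.001,-0.001,0.139],"roll":0}]'
python3 -m crank '[{"dp":[0,0,0],"roll":0},{"dp":[0,0,0],"roll":0}]'
python3 -m crank '[{"dp":[0,0,0],"roll":0},{"dp":[0,0,0],"roll":0},{"dp":[0,0,0],"roll":0},{"dp":[0,0,0],"roll":0},{"dp":[0,0,0],"roll":0}]' 1
python3 -m crank '[{"dp":[0,0,0],"roll":0},{"dp":[0,0,-0.005],"roll":0},{"dp":[0,0,-0.01],"roll":0},{"dp":[0,0,-0.01],"roll":0},{"dp":[0,0,-0.01],"roll":0}]'
```

```text
time_s: 16.2
position: [0.605, 0.0786, 0.0083]
tcp_rot: [-0.002, 0.001, 1.0, -0.0]
ft_force: [-0.7, -0.5, -0.0]
opening: 0.0858
time_s: 16.4
position: [0.6074, 0.0795, 0.0124]
tcp_rot: [0.001, 0.0, 1.0, -0.0]
ft_force: [0.3, 0.7, 1.1]
opening: 0.0852
time_s: 16.9
position: [0.6074, 0.0801, 0.0126]
tcp_rot: [0.001, -0.0, 1.0, -0.0]
ft_force: [-2.4, 0.0, 10.5]
opening: 0.0574
time_s: 17.4
position: [0.6067, 0.0801, 0.0211]
tcp_rot: [0.0, -0.0, 1.0, -0.0]
ft_force: [-0.6, 0.5, -1.5]
opening: 0.0573
```

```bash
python3 -m crank '[{"dp":[0,0,-0.015],"roll":0},{"dp":[0,0,-0.04],"roll":0},{"dp":[0,0,-0.075],"roll":0},{"dp":[0,0,-0.108],"roll":0},{"dp":[0,0,-0.124],"roll":0}]'
python3 -m crank '[{"dp":[0.002,-0.01,0],"roll":0},{"dp":[0.005,-0.03,0],"roll":0},{"dp":[0.009,-0.06,0],"roll":0},{"dp":[0.015,-0.1,0],"roll":0},{"dp":[0.021,-0.14,0],"roll":0}]'
python3 -m crank '[{"dp":[0.006,-0.04,0],"roll":0},{"dp":[0.012,-0.08,0],"roll":0},{"dp":[0.018,-0.12,0],"roll":0},{"dp":[0.023,-0.16,0],"roll":0},{"dp":[0.028,-0.19,0],"roll":0}]'
python3 -m crank '[{"dp":[0.005,-0.03,0],"roll":0},{"dp":[0.009,-0.06,0],"roll":0},{"dp":[0.013,-0.09,0],"roll":0},{"dp":[0.016,-0.105,0],"roll":0},{"dp":[0.016,-0.111,0],"roll":0}]'
python3 -m crank '[{"dp":[0,0,0],"roll":0},{"dp":[0,0,0],"roll":0}]'
```

```text
time_s: 17.9
position: [0.6075, 0.0801, 0.1492]
tcp_rot: [0.002, -0.0, 1.0, -0.0]
ft_force: [-0.2, -0.3, -1.9]
opening: 0.0573
time_s: 18.4
position: [0.5846, -0.0615, 0.1441]
tcp_rot: [-0.001, -0.0, 1.0, 0.0]
ft_force: [1.3, -0.8, -0.3]
opening: 0.0575
time_s: 18.9
position: [0.5563, -0.2525, 0.144]
tcp_rot: [-0.001, 0.0, 1.0, 0.0]
ft_force: [0.5, -0.1, -0.3]
opening: 0.0575
time_s: 19.4
position: [0.5407, -0.3622, 0.1441]
tcp_rot: [-0.001, 0.001, 1.0, 0.0]
ft_force: [-0.1, -0.1, -1.3]
opening: 0.0574
time_s: 19.6
position: [0.5419, -0.36, 0.1448]
tcp_rot: [-0.0, -0.0, 1.0, 0.0]
ft_force: [0.4, -0.9, -0.5]
opening: 0.0575
```

```bash
python3 -m crank '[{"dp":[0,0,0.02],"roll":0},{"dp":[0,0,0.055],"roll":0},{"dp":[0,0,0.09],"roll":0},{"dp":[0,0,0.12],"roll":0},{"dp":[0,0,0.14],"roll":0}]'
python3 -m crank '[{"dp":[0,0,0.006],"roll":0},{"dp":[0,0,0.011],"roll":0},{"dp":[0,0,0.013],"roll":0},{"dp":[0,0,0.013],"roll":0}]'
python3 -m crank '[{"dp":[0,0,0.0015],"roll":0},{"dp":[0,0,0.0025],"roll":0},{"dp":[0,0,0.0025],"roll":0}]'
python3 -m crank '[{"dp":[0,0,0.001],"roll":0},{"dp":[0,0,0.001],"roll":0}]'
```

```text
time_s: 20.1
position: [0.5415, -0.359, 0.0028]
tcp_rot: [-0.001, -0.001, 1.0, 0.001]
ft_force: [-0.2, -0.2, -0.3]
opening: 0.0574
time_s: 20.5
position: [0.5422, -0.3611, -0.0072]
tcp_rot: [0.0, -0.0, 1.0, -0.0]
ft_force: [-0.5, -1.0, -0.4]
opening: 0.0568
time_s: 20.8
position: [0.5418, -0.361, -0.0104]
tcp_rot: [0.0, -0.0, 1.0, -0.0]
ft_force: [-0.7, -0.6, -1.3]
opening: 0.0574
time_s: 21.0
position: [0.5417, -0.361, -0.0116]
tcp_rot: [-0.0, -0.0, 1.0, -0.0]
ft_force: [-0.0, -0.3, -0.9]
opening: 0.0573
```

```bash
python3 -m crank '[{"dp":[0,0,0.001],"roll":0},{"dp":[0,0,0.002],"roll":0}]'
python3 -m crank '[{"dp":[0,0,0.001],"roll":0},{"dp":[0,0,0.001],"roll":0}]'
```

```text
time_s: 21.2
position: [0.5418, -0.361, -0.0136]
tcp_rot: [0.0, -0.0, 1.0, -0.0]
ft_force: [0.1, 0.6, -1.8]
opening: 0.0572
time_s: 21.4
position: [0.5418, -0.361, -0.0144]
tcp_rot: [0.0, -0.0, 1.0, -0.0]
ft_force: [-0.4, 0.4, 3.6]
opening: 0.0573
```

```bash
python3 -m crank '[{"dp":[0,0,0],"roll":0},{"dp":[0,0,0],"roll":0},{"dp":[0,0,0],"roll":0},{"dp":[0,0,0],"roll":0},{"dp":[0,0,0],"roll":0}]' -0.6
python3 -m crank '[{"dp":[0,0,-0.02],"roll":0},{"dp":[0,0,-0.06],"roll":0},{"dp":[0,0,-0.1],"roll":0},{"dp":[0,0,-0.14],"roll":0},{"dp":[0,0,-0.165],"roll":0}]'
python3 -m crank '[{"dp":[0.005,0.02,0],"roll":0},{"dp":[0.014,0.05,0],"roll":0},{"dp":[0.024,0.09,0],"roll":0},{"dp":[0.035,0.13,0],"roll":0},{"dp":[0.046,0.17,0],"roll":0}]' -0.2
python3 -m crank '[{"dp":[0.011,0.04,0],"roll":0},{"dp":[0.022,0.08,0],"roll":0},{"dp":[0.032,0.12,0],"roll":0},{"dp":[0.039,0.145,0],"roll":0},{"dp":[0.041,0.153,0],"roll":0}]'
python3 - <<'E'
from h import *
w=read_camera('wrist'); T=read_camera('top'); s=read_state(); print(s['position'],s['opening'])
for r in silhouettes('bell_1',w)[:2]: print('bell',r['at'],r['score'],fit(BELL,.033,[(hull(r['pixels']),w)],[.455,-.038]))
for r in silhouettes('egg_1',T)[:3]: print('egg',r['at'],r['score'],fit(EGG,.006,[(hull(r['pixels']),T)],ray(r['at'],T,.05)[:2]))
r=silhouettes('basket',T)[0]; print(fit(BASKET,0,[(hull(r['pixels']),T)],[.496,-.361]))
u=proj(np.array([s['position']+[0,0,.06]]),w)[0]; print(u, proj(np.array([[.4545,-.039,.121]]),w))
tt=T['img'][195:315,420:540]
cv2.imwrite('pics/n1.png',np.hstack([w['img'],cv2.copyMakeBorder(tt,0,280,0,0,cv2.BORDER_CONSTANT)]))
E
```

```text
time_s: 21.9
position: [0.5417, -0.361, -0.0146]
tcp_rot: [-0.0, -0.0, 1.0, -0.0]
ft_force: [-0.4, 0.3, 0.5]
opening: 0.0686
time_s: 22.4
position: [0.5422, -0.3613, 0.1539]
tcp_rot: [0.001, -0.0, 1.0, -0.001]
ft_force: [-0.3, 0.1, -0.1]
opening: 0.0682
time_s: 22.9
position: [0.495, -0.1896, 0.1503]
tcp_rot: [0.0, 0.0, 1.0, -0.0]
ft_force: [0.7, 0.6, 1.1]
opening: 0.0512
time_s: 23.4
position: [0.4541, -0.036, 0.1508]
tcp_rot: [0.0, -0.001, 1.0, -0.0]
ft_force: [0.2, 0.4, 0.1]
opening: 0.0514
[ 0.45469255 -0.03734242  0.15070732] 0.05136659535206197
bell [289.8, 296.8] 0.67 (array([ 0.455, -0.038]), np.float64(0.0))
bell [309.5, 192.3] 0.67 (array([ 0.45631487, -0.03924996]), np.float64(0.9719777649524487))
egg [475.4, 276.0] 0.88 (array([ 0.44991254, -0.35901471]), np.float64(0.9026599342007281))
egg [472.7, 234.2] 0.84 (array([ 0.53933702, -0.35981803]), np.float64(0.9451508824796055))
egg [342.0, 261.3] 0.16 (array([ 0.50515619, -0.03786342]), np.float64(0.10223070881967226))
(array([ 0.49622371, -0.35823614]), np.float64(0.9844927405841296))
[309.53791563 272.35347943] [[308.39240954 212.0309094 ]]
```

View pics/n1.png

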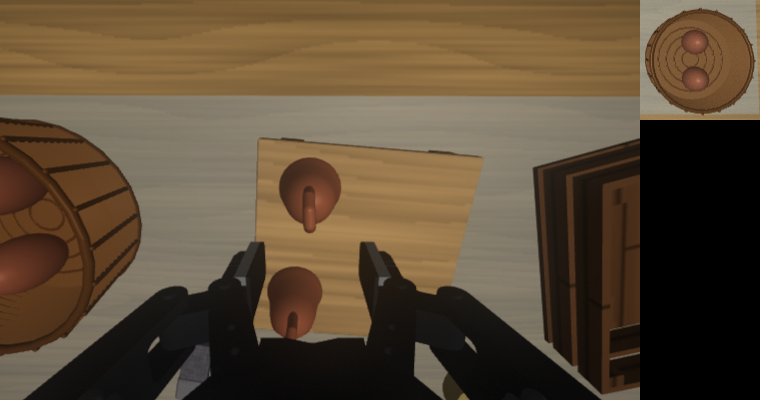

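Both eggs stand in the basket, side by side. The near bell's loop at (309,210) is centred between the jaws and runs along x. I'll go down and pinch it.

```bash
python3 -m crank '[{"dp":[-0.001,-0.001,0.02],"roll":0},{"dp":[-0.001,-0.001,0.045],"roll":0},{"dp":[-0.001,-0.001,0.068],"roll":0},{"dp":[-0.001,-0.001,0.08],"roll":0},{"dp":[-0.001,-0.001,0.083],"roll":0}]'
python3 -m crank '[{"dp":[0,0,0],"roll":0},{"dp":[0,0,0],"roll":0},{"dp":[0,0,0],"roll":0},{"dp":[0,0,0],"roll":0},{"dp":[0,0,0],"roll":0}]' 1
python3 -m crank '[{"dp":[0,0,0],"roll":0},{"dp":[0,0,0],"roll":0},{"dp":[0,0,-0.005],"roll":0},{"dp":[0,0,-0.01],"roll":0},{"dp":[0,0,-0.01],"roll":0}]'
```

```text
time_s: 24.15
position: [0.4552, -0.0395, 0.0663]
tcp_rot: [-0.001, 0.0, 1.0, 0.0]
ft_force: [0.9, 0.2, -0.6]
opening: 0.051
time_s: 24.65
position: [0.4562, -0.039, 0.0683]
tcp_rot: [0.001, -0.0, 1.0, -0.0]
ft_force: [-0.5, 1.7, 6.1]
opening: 0.0084
time_s: 25.15
position: [0.456, -0.0391, 0.0783]
tcp_rot: [0.001, -0.0, 1.0, -0.0]
ft_force: [1.0, 0.2, -2.1]
opening: 0.0082
```

```bash
python3 -m crank '[{"dp":[0,0,-0.01],"roll":0},{"dp":[0,0,-0.03],"roll":0},{"dp":[0,0,-0.055],"roll":0},{"dp":[0,0,-0.075],"roll":0},{"dp":[0,0,-0.082],"roll":0}]'
python3 -m crank '[{"dp":[-0.001,0.01,0],"roll":0},{"dp":[-0.002,0.03,0],"roll":0},{"dp":[-0.004,0.06,0],"roll":0},{"dp":[-0.006,0.1,0],"roll":0},{"dp":[-0.009,0.14,0],"roll":0}]'
python3 -m crank '[{"dp":[-0.003,0.04,0],"roll":0},{"dp":[-0.006,0.08,0],"roll":0},{"dp":[-0.009,0.12,0],"roll":0},{"dp":[-0.011,0.155,0],"roll":0},{"dp":[-0.012,0.185,0],"roll":0}]'
python3 -m crank '[{"dp":[-0.002,0.025,0],"roll":0},{"dp":[-0.003,0.042,0],"roll":0},{"dp":[-0.004,0.052,0],"roll":0},{"dp":[-0.004,0.056,0],"roll":0},{"dp":[-0.004,0.056,0],"roll":0}]'
python3 - <<'E'
from h import *
T=read_camera('top'); w=read_camera('wrist'); s=read_state(); p=s['position']; print(p,s['opening'])
for r in silhouettes('bell_1',w)[:2]: print('bell',r['at'],r['score'],fit(BELL,p[2]-.035,[(hull(r['pixels']),w)],p[:2]))
r=silhouettes('crate',w)
if r: print('crate w',r[0]['score'],fit(CRATE,0,[(hull(r[0]['pixels']),w)],[.533,.357,.286],True))
cv2.imwrite('pics/c1.png',w['img'])
E
```

```text
time_s: 25.65
position: [0.4564, -0.0392, 0.1618]
tcp_rot: [0.001, -0.0, 1.0, -0.0]
ft_force: [-0.4, 0.7, -1.6]
opening: 0.0079
time_s: 26.15
position: [0.4639, 0.1029, 0.1582]
tcp_rot: [-0.001, 0.0, 1.0, -0.0]
ft_force: [1.3, -0.2, -0.7]
opening: 0.0083
time_s: 26.65
position: [0.4755, 0.2884, 0.1578]
tcp_rot: [-0.001, -0.001, 1.0, -0.0]
ft_force: [0.5, -0.0, -1.7]
opening: 0.0085
time_s: 27.15
position: [0.4806, 0.3418, 0.1591]
tcp_rot: [-0.0, -0.0, 1.0, -0.0]
ft_force: [-0.7, -0.3, -1.7]
opening: 0.0083
[0.48068763 0.34127666 0.15940254] 0.008283701462877349
bell [312.8, 213.1] 0.8 (array([0.4810805 , 0.34131095]), np.float64(0.937985637345287))
crate w 0.67 (array([0.5343506 , 0.35735045, 0.28981804]), np.float64(0.7880305521252398))
```

View pics/c1.png

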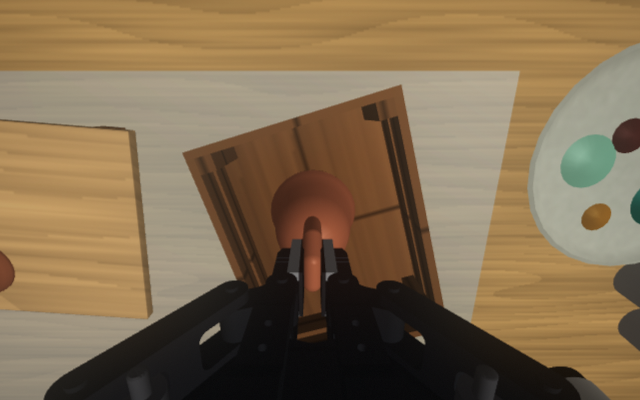

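The bell hangs upright at (313,215), well inside the crate walls. Lowering it.

```bash
python3 -m crank '[{"dp":[0,0,0.015],"roll":0},{"dp":[0,0,0.045],"roll":0},{"dp":[0,0,0.075],"roll":0},{"dp":[0,0,0.097],"roll":0},{"dp":[0,0,0.108],"roll":0}]'
python3 -m crank '[{"dp":[0,0,0.002],"roll":0},{"dp":[0,0,0.003],"roll":0},{"dp":[0,0,0.004],"roll":0},{"dp":[0,0,0.004],"roll":0}]'
python3 -m crank '[{"dp":[0,0,0.001],"roll":0},{"dp":[0,0,0.002],"roll":0},{"dp":[0,0,0.002],"roll":0}]'
python3 -m crank '[{"dp":[0,0,0.001],"roll":0},{"dp":[0,0,0.001],"roll":0}]'
```

```text
time_s: 27.85
position: [0.4795, 0.3411, 0.0484]
tcp_rot: [-0.001, 0.0, 1.0, -0.001]
ft_force: [0.1, 0.8, -0.9]
opening: 0.0083
time_s: 28.25
position: [0.481, 0.3422, 0.0482]
tcp_rot: [0.001, -0.0, 1.0, 0.0]
ft_force: [-0.7, 0.0, -1.1]
opening: 0.0083
time_s: 28.55
position: [0.4806, 0.342, 0.0453]
tcp_rot: [-0.0, -0.0, 1.0, -0.0]
ft_force: [0.1, 0.5, -0.6]
opening: 0.0086
time_s: 28.75
position: [0.4805, 0.342, 0.0442]
tcp_rot: [-0.0, -0.0, 1.0, -0.0]
ft_force: [-0.6, 0.1, -2.2]
opening: 0.0082
```

```bash
python3 -m crank '[{"dp":[0,0,0.001],"roll":0},{"dp":[0,0,0.001],"roll":0}]'
python3 -m crank '[{"dp":[0,0,0.001],"roll":0},{"dp":[0,0,0.001],"roll":0}]'
```

```text
time_s: 28.95
position: [0.4806, 0.3421, 0.0434]
tcp_rot: [0.0, -0.0, 1.0, 0.0]
ft_force: [1.2, -1.0, -0.4]
opening: 0.008
time_s: 29.15
position: [0.4809, 0.3425, 0.0433]
tcp_rot: [0.0, -0.0, 1.0, 0.0]
ft_force: [-2.9, 2.2, 8.8]
opening: 0.0083
```

```bash
python3 -m crank '[{"dp":[0,0,-0.0005],"roll":0},{"dp":[0,0,-0.0005],"roll":0}]'
python3 -m crank '[{"dp":[0,0,0],"roll":0},{"dp":[0,0,0],"roll":0},{"dp":[0,0,0],"roll":0},{"dp":[0,0,0],"roll":0},{"dp":[0,0,0],"roll":0}]' -0.2
python3 -m crank '[{"dp":[0,0,-0.015],"roll":0},{"dp":[0,0,-0.045],"roll":0},{"dp":[0,0,-0.08],"roll":0},{"dp":[0,0,-0.105],"roll":0},{"dp":[0,0,-0.116],"roll":0}]'
python3 -m crank '[{"dp":[-0.004,-0.015,0],"roll":0},{"dp":[-0.012,-0.045,0],"roll":0},{"dp":[-0.022,-0.085,0],"roll":0},{"dp":[-0.032,-0.125,0],"roll":0},{"dp":[-0.042,-0.165,0],"roll":0}]'
python3 -m crank '[{"dp":[-0.01,-0.04,0],"roll":0},{"dp":[-0.02,-0.08,0],"roll":0},{"dp":[-0.03,-0.12,0],"roll":0},{"dp":[-0.038,-0.15,0],"roll":0},{"dp":[-0.046,-0.18,0],"roll":0}]'
python3 -m crank '[{"dp":[-0.007,-0.027,0],"roll":0.03},{"dp":[-0.011,-0.045,0],"roll":0.07},{"dp":[-0.013,-0.053,0],"roll":0.1},{"dp":[-0.014,-0.055,0],"roll":0.1},{"dp":[-0.014,-0.055,0],"roll":0.1}]'
python3 - <<'E'
from h import *
w=read_camera('wrist'); T=read_camera('top'); s=read_state(); p=s['position']; print(p,s['opening'])
for r in silhouettes('bell_1',w)[:2]: print('bell',r['at'],r['score'],fit(BELL,.033,[(hull(r['pixels']),w)],[.583,-.058,-.1],True))
for r in silhouettes('bell_1',T)[:3]: print('bellT',r['at'],r['score'],fit(BELL,.008,[(hull(r['pixels']),T)],ray(r['at'],T,.05)[:2]))
r=silhouettes('crate',T)[0]; print(fit(CRATE,0,[(hull(r['pixels']),T)],[.533,.357,.286],True))
tt=T['img'][170:310,115:245]; i=w['img'][100:400,150:500]
cv2.imwrite('pics/n2.png',np.hstack([i,cv2.resize(tt,(279,300))]))
E
```

```text
time_s: 29.35
position: [0.4808, 0.3423, 0.0433]
tcp_rot: [0.0, -0.0, 1.0, 0.0]
ft_force: [-0.9, 2.2, 7.0]
opening: 0.0082
time_s: 29.85
position: [0.4806, 0.342, 0.0428]
tcp_rot: [-0.0, -0.0, 1.0, -0.0]
ft_force: [-0.6, -0.6, 0.6]
opening: 0.0512
time_s: 30.35
position: [0.4814, 0.3424, 0.1626]
tcp_rot: [0.002, -0.0, 1.0, 0.001]
ft_force: [0.1, 0.8, 0.5]
opening: 0.0511
time_s: 30.85
position: [0.5222, 0.1747, 0.1577]
tcp_rot: [-0.001, -0.0, 1.0, -0.0]
ft_force: [1.1, -0.2, 0.2]
opening: 0.0513
time_s: 31.35
position: [0.5681, -0.0053, 0.1577]
tcp_rot: [-0.001, 0.0, 1.0, -0.0]
ft_force: [0.5, 0.5, 0.2]
opening: 0.0514
time_s: 31.85
position: [0.5825, -0.0574, 0.1587]
tcp_rot: [-0.0, 0.05, 0.999, 0.0]
ft_force: [-0.2, 1.2, -0.0]
opening: 0.051
[ 0.58253703 -0.05697734  0.15892222] 0.051120790847728886
bell [312.6, 185.6] 0.69 (array([ 0.58591537, -0.05778582, -0.03305484]), np.float64(0.9708512091974931))
bell [28.3, 173.2] 0.5 (array([ 0.583, -0.058, -0.1  ]), np.float64(0.0))
bellT [192.7, 264.0] 0.76 (array([0.47872686, 0.34225   ]), np.float64(0.94195899651601))
bellT [474.9, 277.1] 0.44 (array([ 0.44749185, -0.36723514]), np.float64(0.8588177428666023))
(array([0.53296072, 0.35677903, 0.28635333]), np.float64(0.9870339884688936))
```

View pics/n2.png

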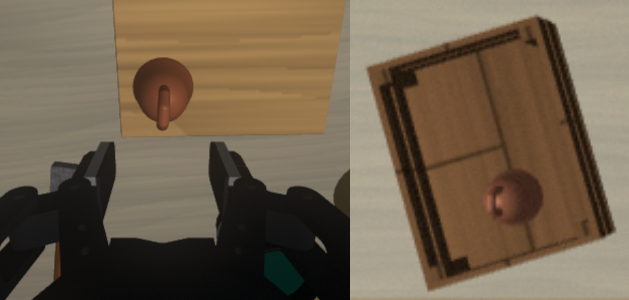

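The first bell stands in the crate (fit 0.94) and the crate hasn't moved. The second bell's loop is aligned and centred between the jaws, at crop column 163.

```bash
python3 -m crank '[{"dp":[-0.003,-0.001,0.02],"roll":0},{"dp":[-0.003,-0.001,0.05],"roll":0},{"dp":[-0.003,-0.001,0.074],"roll":0},{"dp":[-0.003,-0.001,0.087],"roll":0},{"dp":[-0.003,-0.001,0.091],"roll":0}]'
python3 -m crank '[{"dp":[0,0,0],"roll":0},{"dp":[0,0,0],"roll":0},{"dp":[0,0,0],"roll":0},{"dp":[0,0,0],"roll":0},{"dp":[0,0,0],"roll":0}]' 1
python3 -m crank '[{"dp":[0,0,0],"roll":0},{"dp":[0,0,0],"roll":0},{"dp":[0,0,-0.005],"roll":0},{"dp":[0,0,-0.01],"roll":0},{"dp":[0,0,-0.01],"roll":0}]'
```

```text
time_s: 32.6
position: [0.585, -0.0589, 0.0668]
tcp_rot: [-0.001, 0.05, 0.999, 0.0]
ft_force: [0.2, 0.1, 1.7]
opening: 0.051
time_s: 33.1
position: [0.5861, -0.0593, 0.0688]
tcp_rot: [0.001, 0.05, 0.999, -0.0]
ft_force: [-0.2, 1.5, 6.9]
opening: 0.0086
time_s: 33.6
position: [0.5859, -0.0594, 0.0788]
tcp_rot: [0.0, 0.05, 0.999, -0.0]
ft_force: [0.9, -0.3, -0.7]
opening: 0.0084
```

```bash
python3 -m crank '[{"dp":[0,0,-0.01],"roll":0},{"dp":[0,0,-0.03],"roll":0},{"dp":[0,0,-0.055],"roll":-0.03},{"dp":[0,0,-0.075],"roll":-0.07},{"dp":[0,0,-0.082],"roll":-0.1}]'
python3 -m crank '[{"dp":[0,0.01,0],"roll":0},{"dp":[0,0.03,0],"roll":0},{"dp":[0,0.06,0],"roll":0},{"dp":[0,0.1,0],"roll":0},{"dp":[0,0.14,0],"roll":0}]'
python3 -m crank '[{"dp":[0,0.04,0],"roll":0},{"dp":[0,0.08,0],"roll":0},{"dp":[0,0.12,0],"roll":0},{"dp":[0,0.155,0],"roll":0},{"dp":[0,0.19,0],"roll":0}]'
python3 -m crank '[{"dp":[0,0.035,0],"roll":0},{"dp":[0,0.065,0],"roll":0},{"dp":[0,0.09,0],"roll":0},{"dp":[0,0.1,0],"roll":0},{"dp":[0,0.102,0],"roll":0}]'
python3 -m crank '[{"dp":[0,0,0],"roll":0},{"dp":[0,0,0],"roll":0}]'
python3 -c "
from h import *
w=read_camera('wrist');s=read_state();p=s['position'];print(p,s['opening'])
for r in silhouettes('bell_1',w)[:2]: print('bell',r['at'],r['score'],fit(BELL,p[2]-.035,[(hull(r['pixels']),w)],p[:2]))"
```

```text
time_s: 34.1
position: [0.5863, -0.0594, 0.1628]
tcp_rot: [0.001, -0.001, 1.0, -0.0]
ft_force: [0.3, -0.3, -0.7]
opening: 0.0083
time_s: 34.6
position: [0.5849, 0.0825, 0.1594]
tcp_rot: [-0.0, 0.001, 1.0, 0.0]
ft_force: [0.6, 0.0, -1.2]
opening: 0.0082
time_s: 35.1
position: [0.5846, 0.273, 0.1593]
tcp_rot: [-0.001, 0.0, 1.0, -0.0]
ft_force: [1.3, -0.5, -0.9]
opening: 0.0085
time_s: 35.6
position: [0.5847, 0.3739, 0.1591]
tcp_rot: [-0.001, -0.001, 1.0, -0.0]
ft_force: [0.2, -0.6, -1.7]
opening: 0.0083
time_s: 35.8
position: [0.5856, 0.3718, 0.1599]
tcp_rot: [-0.0, 0.0, 1.0, -0.0]
ft_force: [-0.9, -0.7, -0.6]
opening: 0.0084
[0.58566182 0.37175906 0.16000894] 0.00802709231366419
bell [285.4, 84.0] 0.71 (array([0.58566182, 0.37175906]), np.float64(0.0))
bell [313.6, 209.8] 0.57 (array([0.58424295, 0.37243208]), np.float64(0.9411435856492381))
```

```bash
python3 -m crank '[{"dp":[0,0,0.015],"roll":0},{"dp":[0,0,0.045],"roll":0},{"dp":[0,0,0.075],"roll":0},{"dp":[0,0,0.097],"roll":0},{"dp":[0,0,0.108],"roll":0}]'
python3 -m crank '[{"dp":[0,0,0.002],"roll":0},{"dp":[0,0,0.004],"roll":0},{"dp":[0,0,0.006],"roll":0},{"dp":[0,0,0.006],"roll":0}]'
python3 -m crank '[{"dp":[0,0,0.001],"roll":0},{"dp":[0,0,0.001],"roll":0}]'
python3 -m crank '[{"dp":[0,0,0.001],"roll":0},{"dp":[0,0,0.001],"roll":0}]'
```

```text
time_s: 36.4
position: [0.5844, 0.3718, 0.0486]
tcp_rot: [-0.002, 0.0, 1.0, -0.001]
ft_force: [-0.4, -0.5, -1.6]
opening: 0.0076
time_s: 36.8
position: [0.5858, 0.3729, 0.0466]
tcp_rot: [0.0, -0.0, 1.0, 0.0]
ft_force: [-0.9, -0.2, -1.9]
opening: 0.008
time_s: 37.0
position: [0.5856, 0.3728, 0.0451]
tcp_rot: [0.0, -0.0, 1.0, 0.0]
ft_force: [-0.9, 0.1, -1.5]
opening: 0.008
time_s: 37.2
position: [0.5856, 0.3728, 0.044]
tcp_rot: [0.0, -0.0, 1.0, 0.0]
ft_force: [0.9, 1.0, -0.2]
opening: 0.0084
```

```bash
python3 -m crank '[{"dp":[0,0,0.0007],"roll":0},{"dp":[0,0,0.0007],"roll":0}]'
python3 -m crank '[{"dp":[0,0,0.0007],"roll":0},{"dp":[0,0,0.0007],"roll":0}]'
```

```text
time_s: 37.4
position: [0.5858, 0.3731, 0.0438]
tcp_rot: [0.0, -0.0, 1.0, 0.0]
ft_force: [-0.9, 1.3, 5.3]
opening: 0.0085
time_s: 37.6
position: [0.5859, 0.3734, 0.0438]
tcp_rot: [0.001, -0.0, 1.0, 0.001]
ft_force: [-2.3, 1.9, 9.3]
opening: 0.008
```

Resting on the floor at 9 N. I'll ease off, release, rise clear and check everything.

```bash
python3 -m crank '[{"dp":[0,0,-0.0007],"roll":0},{"dp":[0,0,-0.0007],"roll":0}]'
python3 -m crank '[{"dp":[0,0,0],"roll":0},{"dp":[0,0,0],"roll":0},{"dp":[0,0,0],"roll":0},{"dp":[0,0,0],"roll":0},{"dp":[0,0,0],"roll":0}]' -0.2
python3 -m crank '[{"dp":[0,0,-0.015],"roll":0},{"dp":[0,0,-0.045],"roll":0},{"dp":[0,0,-0.08],"roll":0},{"dp":[0,0,-0.115],"roll":0},{"dp":[0,0,-0.14],"roll":0}]'
python3 -m crank '[{"dp":[0.02,-0.02,0],"roll":0},{"dp":[0.05,-0.05,0],"roll":0},{"dp":[0.08,-0.085,0],"roll":0},{"dp":[0.1,-0.12,0],"roll":0},{"dp":[0.11,-0.14,0],"roll":0}]'
python3 - <<'E'
from h import *
T=read_camera('top'); S=read_camera('side'); s=read_state(); print(s['position'],s['ft_force'])
for c in(T,S):
  for q,P,z in(('bell_1',BELL,.008),('egg_1',EGG,.006)):
    for r in silhouettes(q,c)[:3]: print(q,r['at'],round(r['score'],2),fit(P,z,[(hull(r['pixels']),c)],ray(r['at'],c,.05)[:2]))
r=silhouettes('crate',T)[0]; print('crate',fit(CRATE,0,[(hull(r['pixels']),T)],[.533,.357,.286],True))
r=silhouettes('basket',T)[0]; print('basket',fit(BASKET,0,[(hull(r['pixels']),T)],[.496,-.361]))
cv2.imwrite('pics/end.png',np.vstack([T['img'][90:310,90:550],cv2.resize(S['img'][60:400,160:480],(460,372))[:372]]))
E
```

```text
time_s: 37.8
position: [0.5857, 0.3731, 0.0439]
tcp_rot: [0.0, -0.0, 1.0, 0.0]
ft_force: [-0.3, 2.3, 7.2]
opening: 0.0084
time_s: 38.3
position: [0.5854, 0.3727, 0.0431]
tcp_rot: [-0.0, -0.0, 1.0, -0.0]
ft_force: [-0.0, 0.1, 0.7]
opening: 0.0513
time_s: 38.8
position: [0.5858, 0.3729, 0.1873]
tcp_rot: [0.001, -0.0, 1.0, 0.001]
ft_force: [0.2, -0.0, -0.1]
opening: 0.0512
time_s: 39.3
position: [0.474, 0.231, 0.1848]
tcp_rot: [0.001, -0.0, 1.0, 0.0]
ft_force: [0.0, 0.1, 0.7]
opening: 0.051
[0.47473457 0.23096175 0.18515351] [ 0.08413869 -0.25894287 -0.48589277]
bell_1 [180.6, 220.6] 0.95 (array([0.58226134, 0.37381093]), np.float64(0.9285037814074444))
egg_1 [475.7, 237.6] 0.95 (array([ 0.54008962, -0.35924397]), np.float64(0.8875813882338026))
egg_1 [475.5, 273.9] 0.8 (array([ 0.449016  , -0.35901487]), np.float64(0.9033522978693213))
bell_1 [296.4, 360.7] 0.88 (array([0.48096959, 0.34158805]), np.float64(0.9505643465568989))
bell_1 [212.9, 240.3] 0.7 (array([0.77009802, 0.2351068 ]), np.float64(0.4999955998123725))
bell_1 [244.1, 349.5] 0.67 (array([0.58550401, 0.37406224]), np.float64(0.9165085073182749))
crate (array([0.56385405, 0.36537974, 0.28906714]), np.float64(0.7190410158543041))
basket (array([ 0.4956715 , -0.35793489]), np.float64(0.984311821663458))
```

View pics/end.png

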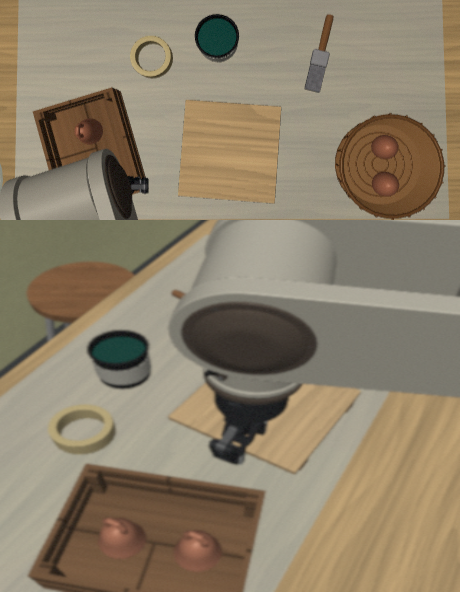

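Both eggs are in the basket and both bells stand in the crate, at about (123,537) and (198,550) in the lower view. The crate's visible corners are still at (123,202) and (205,178), and the bystanders are where they were. The arm is clear and the board is empty.

```bash
python3 -c "
from plant import env; print(env.sign_off())"
```

```text
the job is handed in; nothing more can be done
None
```

The ware board is clear: both eggs stand in the wicker basket and both bells stand mouth down in the crate. I handed the job in at about 40 s. I placed the eggs first, then the bells, and let each piece go only after the wrist force showed it resting on the bottom (at most about 24 N, on the first egg).

- **First grasp:** My first try at an egg closed too high, on its upper taper (46 mm opening, 11 N upward push). I let go at once and the egg had not moved. In the pictures the pad tips sat about 40 mm further back than the nominal tool length, so I worked with lower TCP heights from then on.
- **Final checks, pieces:** Both eggs fit upright in the basket (0.89 and 0.90). Both bells fit standing in the crate (0.95 and 0.92).
- **Final checks, containers:** The basket fit agrees with the starting one within about 3 mm.
- **Check that disagreed:** The last automatic crate fit was poor (0.72, about 30 mm off) because the arm hid part of the crate. Its visible corners were at their starting pixels, and an unobstructed fit after the first bell matched the starting pose. There was no unobstructed fit after the second bell.
- **False report:** The bell network also reported a low-fit "bell" (0.50) at the tape roll.
- **Bystanders:** I checked the tub, tape and brush only by eye; they looked unmoved.

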